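Find and mark the balance point of a mobile's crossbar

TASK

On the dark wooden balancing jig lies a beech crossbar for a hanging mobile, with a red disc on its front end. Slide the bar forward along its channel, without lifting it off, until it only just tips over the jig's front edge and its red end rests on the cork; then mark its balance point by setting the yellow saddle astride the tipped bar, right over that edge, and let go of everything.

Things in the scene. Friction and masses are not known exactly. Their poses are not given: they have to be found in the camera images.
- edge (a point): Middle of the front edge (fulcrum) of the fixed dark wooden jig, on its top face, 50 mm over the table. x: level, forward out of the edge, the way the bar slides (about world +y); z up. The block spans x -310 to 0, 70 wide. Two rails 6 high, 14 to 26 mm either side of the middle, x -165 to -45, form the channel. A 12 mm high foot beyond the edge carries the cork
- rest: Fixed cork slab in front of the edge, 120 long, 60 wide; origin mid underside, 135 mm ahead of the edge, axes as the edge's. Its top is 16 mm below the jig's top: the tipped bar stays lying on edge and cork, sloping 6 to 9 degrees. The bar tips by itself, but friction of whatever presses its rear end can hold it level: draw back a little to see
- bar: Loose beech bar 320 x 24 x 16 mm, 0.14 kg, black dot at the rear, red disc (44 wide, 10 high) on top 130 mm ahead of the middle. Origin mid underside, x to the disc. Starts level in the channel, disc overhanging the edge; push its rear end face. Disc of unknown weight: balance point 22 to 52 mm from the middle towards it. The blue-disc bar is not wanted
- saddle: Loose yellow marker, 14 g, an upside-down U 24 long (x), 44 wide (y). Origin mid underside, z up. Legs 8 high, 7 thick; slot 30 wide, open along x, fits over the bar; roof 8 to 16 high; grip fin on top 14 thick (x), 30 wide (y), 16 to 46 high. Stands upright beyond the jig, x about along world y, beside a green and a blue one (not wanted)
There are look-alikes about, which are no part of the job. Of the things that look like the saddle, take the one that is farthest to the robot's left at the start.

How it is judged:
By the outcome, as a careful person would: the job done as asked, in the order asked, and still so for the second after the job is handed in, with the robot touching nothing.
It also fails if it takes over 54 s, if anything falls off the work surface, if the arm or the gripper's body presses on something with over 40 N, if the wrist force passes 120 N, or if a joint passes its speed limit or range.

ROBOT

A 7-joint arm with a two-finger parallel gripper is mounted at the origin on the work surface. World frame = base frame: x ahead of the robot, y to its left, z up, the work surface at z = 0. Lengths are in m, angles in rad, forces in N, time in s.
With the tool pointing down it reaches from about 0.425 to 0.825 m from the base axis. Payload 3.6 kg.
Tool frame: the origin (TCP) lies midway between the tips of the shut fingers; the grasp point (between the pads) lies 19 mm behind it (arm.grasp_offset is the distance from the TCP to the grasp point, in m); z points along the fingers, y is the line along which they close (so a half turn about z gives the same grasp; the last joint's range is limited). The gripper opens to 93 mm and grips with 3 to 60 N. Pads are 15 mm wide; open, the fingers measure 128 mm over their backs; the gripper's body (75 mm by 188 mm) begins 65 mm behind the grasp point.
Start: joints at [-1.177, 0.615, -0.013, 1.423, 0.008, 1.103, -0.04], TCP at [0.265, 0.593, 0.219] pointing down, gripper open.
Joint ranges: [-3.12, 3.12], [-0.3, 2.06], [-1.34, 1.32], [0.26, 2.42], [-1.36, 4.5], [0.01, 1.98], [-2.84, 2.84]. Speed limits (rad/s): [2.79, 2.79, 3.14, 3.14, 3.14, 3.14, 3.14].

INTERFACE

Orientations are given as a rotation vector (axis times angle).
In Python, from station import status, eyes, arm gives the robot as it stands.
- The arm moves only by the shell command python3 -m crank 'ROWS' [FORCE]. ROWS is a JSON object of lists of equal length, an entry for each row: "hand": the opening, from 0 (shut) to 1 (fully open); "linear": the shift along the tool's x, y, z in m, a list of three; "dr": the turn, a rotation vector about the tool's x, y, z in rad, a list of three. In form: {"hand": [hand, ...], "linear": [[tx, ty, tz], ...], "dr": [[wx, wy, wz], ...]}. A call has 1 to 12 rows; each row shifts and turns the commanded pose from where the row before left it, along the tool's axes as they then stand; what a row does not reach is not made up. A row lasts 1/8 s, in which the tool goes at most 62.5 mm and 10.7 degrees, less where a joint would pass 70% of its speed; a pose out of reach is approached as far as the arm can. A call is refused whole if a number of a shift passes 0.0625 or a number of a turn 0.188, either way. A call with a gripper value outside its range is refused whole. The fingers move at their own pace and stop on an object; FORCE is the grip in N (left out, the last holds). Time passes only in rows, so rows that do not move let the fingers close. It gives the time, the measured TCP pose, the force, the opening and the grip force at its end, in the units of the state.
- status.observe(): the state, without advancing time (a new reading comes with each control period).
- eyes.get_image(name): name is "scene" or "top" or "wrist"; returns the picture (480x640x3 uint8, red, green, blue); there is no depth.
- eyes.get_calibration(name): a dict with "fx", "fy", "cx", "cy" (pixels), "R" (3x3) and "t" (3): a world point X has camera coordinates R X + t; the wrist camera has in their place "mount" (4x4, takes a point from camera to tool coordinates, whose origin is the TCP and whose axes are the flange's). Camera axes: x right, y down, z forward; pixel columns grow to the right and rows downward; lengths in m; the calibration is good to about 2 mm. A picture is of the moment at which its call begins: read the wrist's pose just before it. get_calibration takes no time and is no camera call.
- arm.hand_in(): hands the job in; it is judged then, once.
The state is a dict: "time": time; "qpos": joint angles; "dq": joint speeds; "effort": joint torques, N m; "ee_pos": TCP position; "eef_rot": TCP orientation; "force": force on the tool from outside, world axes, zero at the start; "moment": the same for the moment, N m; "finger_gap": finger opening in m; "gripper_force": force on a finger pad.
Only numpy, scipy, OpenCV 4.12 (cv2) and the standard library are available. Lean on these libraries where they do the work, as an engineer would, in place of code of your own. Each camera call takes 0.05 s, during which the arm holds its last target. There are 200 camera calls.

## Working session

There is one attempt and no reset: what is moved stays moved. The work goes in short steps, Python scripts to look and compute and a shell command to move; the robot and the scene stay as the last step left them, time stands still between calls to the robot, and variables do not carry over. Pictures are saved under pics/ and viewed, at most 10 in all, crops included, and the job is handed in when it is done.

```bash
mkdir -p pics; ls; python3 - <<'E'
from station import status, eyes, arm
import cv2,json
s=status.observe(); print(s['time'],s['ee_pos'],s['eef_rot'],s['finger_gap'],arm.grasp_offset)
for n in('top','scene'):
    im=eyes.get_image(n); cv2.imwrite(f'pics/{n}0.png',im[:,:,::-1])
    print(n,eyes.get_calibration(n))
print(eyes.get_calibration('wrist'))
E
```

```text
pics
0.0 [0.26519497 0.59256728 0.21749104] [-0.655928   -3.07184757  0.00393966] 0.0932005495018909 0.0188
top {'fx': 590.1741182011585, 'fy': 590.1741182011585, 'cx': 326.27300786570163, 'cy': 230.88031231004197, 'R': array([[ 1.66896540e-03, -9.99940361e-01, -1.07929795e-02],
       [-9.91686126e-01, -2.66264484e-04, -1.28680058e-01],
       [ 1.28669510e-01,  1.09180106e-02, -9.91627427e-01]]), 't': array([0.0462554 , 0.59037218, 0.72038484])}
scene {'fx': 587.3993094836936, 'fy': 587.3993094836936, 'cx': 327.5937196836782, 'cy': 239.04357078625293, 'R': array([[ 0.04001095,  0.99918688, -0.00496983],
       [ 0.85807738, -0.03690801, -0.51219236],
       [-0.51195931,  0.0162288 , -0.85885638]]), 't': array([-0.08180213, -0.4745172 ,  1.145761  ])}
{'fx': 415.6781094332929, 'fy': 415.6781094332929, 'cx': 320.2970226425715, 'cy': 239.11282143419885, 'mount': array([[ 8.54176200e-04, -9.55900755e-01, -2.93688639e-01,
         8.28508685e-02],
       [ 9.99998552e-01,  3.84164233e-04,  1.65805557e-03,
        -7.71543462e-04],
       [-1.47211190e-03, -2.93689630e-01,  9.55899699e-01,
        -1.65782997e-01],
       [ 0.00000000e+00,  0.00000000e+00,  0.00000000e+00,
         1.00000000e+00]])}
```

View pics/top0.png

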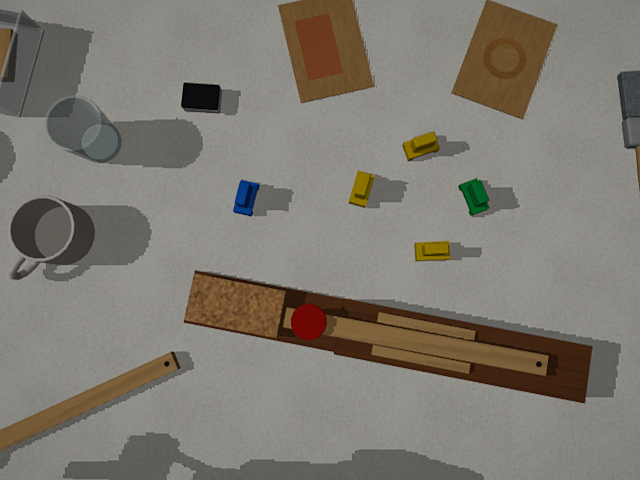

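View pics/scene0.png

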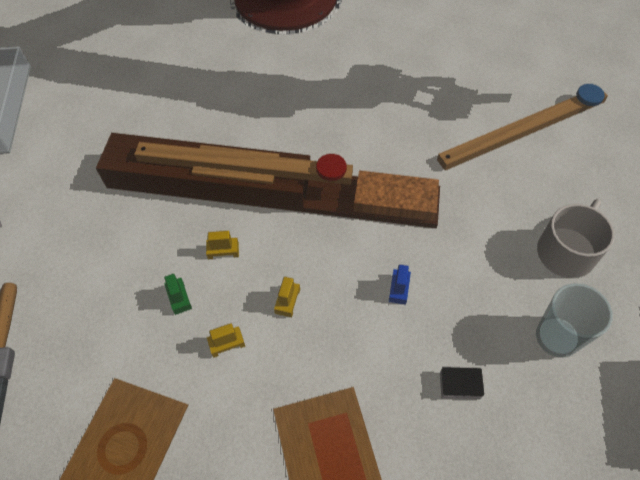

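The top view shows the red-disc bar on the jig: disc (309,322), black dot (539,364), jig edge near (338,325), cork at about (236,305). The leftmost yellow saddle is at (362,188), with its fin running across, as described. The scene view agrees.

```bash
cat > h.py <<'E'
from station import status, eyes, arm
import cv2, numpy as np
from scipy.spatial.transform import Rotation as Rn
def cam(n, s=None):
    c=eyes.get_calibration(n); K=(c['fx'],c['fy'],c['cx'],c['cy'])
    if n=='wrist':
        T=np.eye(4); T[:3,:3]=Rn.from_rotvec(s['eef_rot']).as_matrix(); T[:3,3]=s['ee_pos']
        M=T@c['mount']; return K,M[:3,:3],M[:3,3]
    R=c['R']; return K,R.T,-R.T@c['t']
def ray(C,p,z):
    K,R,o=C; p=np.atleast_2d(p).astype(float)
    d=np.c_[(p[:,0]-K[2])/K[0],(p[:,1]-K[3])/K[1],np.ones(len(p))]@R.T
    return o+d*((z-o[2])/d[:,2])[:,None]
def proj(C,X):
    K,R,o=C; c=(np.atleast_2d(X)-o)@R
    return np.c_[K[0]*c[:,0]/c[:,2]+K[2],K[1]*c[:,1]/c[:,2]+K[3]]
def blobs(im,lo,hi,amin=60,close=0):
    h=cv2.cvtColor(im,cv2.COLOR_RGB2HSV); m=cv2.inRange(h,np.array(lo),np.array(hi))
    if close: m=cv2.morphologyEx(cv2.morphologyEx(m,cv2.MORPH_CLOSE,np.ones((close,close))),cv2.MORPH_OPEN,np.ones((close,close)))
    cs,_=cv2.findContours(m,cv2.RETR_EXTERNAL,cv2.CHAIN_APPROX_NONE)
    return sorted([c for c in cs if cv2.contourArea(c)>amin],key=cv2.contourArea,reverse=True)
RED=((0,180,60),(6,255,255)); YEL=((20,150,60),(32,255,255))
E
python3 - <<'E'
from h import *
np.set_printoptions(precision=4,suppress=True)
for n in('top','scene'):
    im=cv2.imread(f'pics/{n}0.png')[:,:,::-1].copy(); C=cam(n)
    h=cv2.cvtColor(im,cv2.COLOR_RGB2HSV)
    pc={'top':(236,305),'scene':(396,196)}[n]
    print(n,'cork hsv',h[pc[1]-4:pc[1]+4,pc[0]-4:pc[0]+4].reshape(-1,3).mean(0), 'bar',h[330,380] if n=='top' else h[158,200],'jig',h[370,560] if n=='top' else h[160,115])
    for c in blobs(im,*YEL): 
        m=c.reshape(-1,2).mean(0); print(' yel',m,cv2.contourArea(c),ray(C,m,.02))
    for c in blobs(im,*RED,200):
        m=cv2.fitEllipse(c)[0]; print(' red',m,cv2.contourArea(c),ray(C,m,.076))
    dot={'top':(539,364),'scene':(143,149)}[n]
    print(' dot',ray(C,dot,.066))
    crop={'top':(175,260,430,150),'scene':(90,125,360,110)}[n]
    x,y,w,hh=crop; sub=cv2.resize(im[y:y+hh,x:x+w],None,fx=800/w,fy=800/w,interpolation=cv2.INTER_CUBIC)
    cv2.imwrite(f'pics/{n}1.png',np.clip(sub[:,:,::-1]*1.8,0,255).astype(np.uint8)); print(800/w)
a=cv2.imread('pics/top1.png');b=cv2.imread('pics/scene1.png');cv2.imwrite('pics/both1.png',np.vstack([a,b]))
print(Rn.from_rotvec(status.observe()['eef_rot']).as_matrix())
E
```

```text
top cork hsv [ 14.9688 149.7969 118.9375] bar [ 17 133 127] jig [ 12 196  60]
 yel [420.3125 145.6562] 580.0 [[ 0.7079 -0.0788  0.02  ]]
 yel [431.94 250.59] 570.0 [[ 0.5667 -0.0913  0.02  ]]
 yel [361.4149 188.5851] 534.0 [[0.6494 0.0004 0.02  ]]
 red (308.080810546875, 321.6192321777344) 969.0 [[0.4758 0.068  0.076 ]]
 dot [[ 0.4259 -0.2088  0.066 ]]
1.8604651162790697
scene cork hsv [ 13.2656 147.3281 126.9219] bar [ 16 145 132] jig [ 10 116  66]
 yel [224.7333 338.9905] 684.5 [[ 0.7127 -0.0802  0.02  ]]
 yel [221.5446 244.2673] 609.5 [[ 0.5696 -0.0918  0.02  ]]
 yel [286.2705 297.4098] 477.0 [[ 0.6567 -0.0001  0.02  ]]
 red (331.318115234375, 165.8310546875) 451.0 [[0.4799 0.0683 0.076 ]]
 dot [[ 0.4287 -0.2074  0.066 ]]
2.2222222222222223
[[-0.9128  0.4084 -0.0009]
 [ 0.4084  0.9128 -0.0021]
 [-0.     -0.0023 -1.    ]]
```

View pics/both1.png

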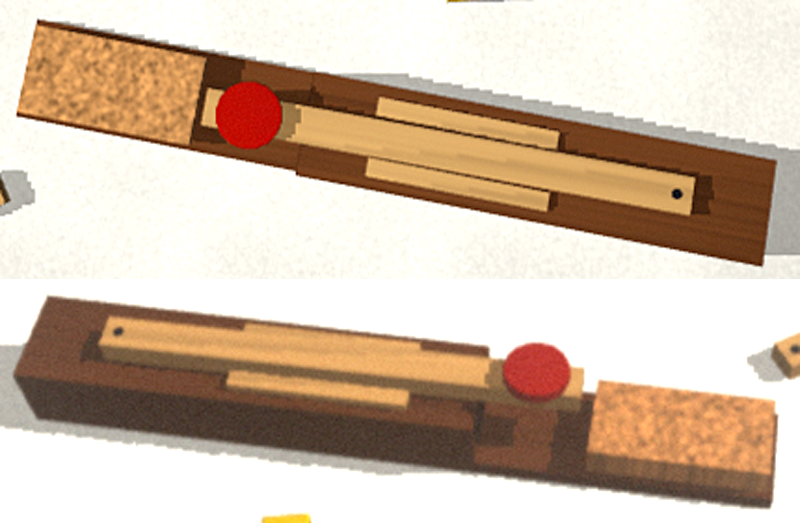

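The crops show the jig edge corners at top-crop (297,174)/(313,72), the rear corners at (776,160)/(763,265), and the cork corners clearly in both views.

```bash
python3 - <<'E'
from h import *
np.set_printoptions(precision=4,suppress=True)
def mm(C,pts,off,s,z): return ray(C,np.array(pts,float)/s+np.array(off)-.25,z)[:,:2]
T=cam('top');S=cam('scene')
ot,st=(175,260),1.8605; os_,ss=(90,125),2.2222
dy=279
e=mm(T,[(297,174),(313,72)],ot,st,.05); r=mm(T,[(776,160),(763,265)],ot,st,.05); ck=mm(T,[(38,21),(206,57),(190,145),(18,115)],ot,st,.034)
r2=mm(S,[(49,297-dy),(17,373-dy)],os_,ss,.05); ck2=mm(S,[(775,403-dy),(598,381-dy),(587,437-dy),(772,462-dy)],os_,ss,.034)
print('edge',e,e.mean(0),'rear',r,r.mean(0),r2,r2.mean(0))
print('cork',ck,ck.mean(0),ck2,ck2.mean(0))
for E,Rr,k in((e.mean(0),r.mean(0),ck.mean(0)),(None,r2.mean(0),ck2.mean(0))):
    d=k-Rr; L=np.linalg.norm(d); d/=L; print('rear-cork',L,'(445)',d,np.degrees(np.arctan2(d[0],d[1])),'edge from cork',k-.135*d,'from rear',Rr+.31*d, 'mid', (Rr+k)/2+.0875*d)
E
python3 -m crank '{"hand":[0,0],"linear":[[0,0,0],[0,0,0]],"dr":[[0,0,0],[0,0,0]]}'
```

```text
edge [[0.4367 0.0364]
 [0.5039 0.0257]] [0.4703 0.0311] rear [[ 0.4466 -0.2799]
 [ 0.3791 -0.2677]] [ 0.4129 -0.2738] [[ 0.3811 -0.2653]
 [ 0.4467 -0.2768]] [ 0.4139 -0.2711]
cork [[0.5388 0.2153]
 [0.5142 0.0989]
 [0.4547 0.1091]
 [0.4746 0.227 ]] [0.4956 0.1626] [[0.4817 0.2278]
 [0.4581 0.1108]
 [0.5039 0.1004]
 [0.5289 0.2194]] [0.4932 0.1646]
rear-cork 0.44411811929015815 (445) [0.1863 0.9825] 10.73514522484096 edge from cork [0.4704 0.0299] from rear [0.4706 0.0308] mid [0.4705 0.0304]
rear-cork 0.4428248069676295 (445) [0.179  0.9839] 10.30935020156473 edge from cork [0.469  0.0318] from rear [0.4694 0.0339] mid [0.4692 0.0329]
time: 0.35
ee_pos: [0.2655, 0.5931, 0.2184]
eef_rot: [-0.656, -3.072, 0.001]
force: [-1.0, 0.3, -1.0]
finger_gap: 0.0776
gripper_force: 0.0
```

```bash
python3 -m crank '{"hand":[0,0,0,0,0,0,0,0,0,0,0],"linear":[[0,0,0],[0,0,0],[-0.0314,-0.0442,0],[-0.0314,-0.0442,0],[-0.0314,-0.0442,0],[-0.0314,-0.0442,0],[-0.0314,-0.0442,0],[-0.0314,-0.0442,0],[-0.0314,-0.0442,0],[-0.0314,-0.0442,0],[-0.0314,-0.0442,0]],"dr":[[0,0,-0.119],[0,0,-0.119],[0,0,0],[0,0,0],[0,0,0],[0,0,0],[0,0,0],[0,0,0],[0,0,0],[0,0,0],[0,0,0]]}'
python3 - <<'E'
from h import *
print(Rn.from_rotvec(status.observe()['eef_rot']).as_matrix().round(3))
E
```

```text
time: 1.72
ee_pos: [0.4718, 0.1492, 0.219]
eef_rot: [0.286, 3.128, 0.001]
force: [0.7, -0.1, 0.3]
finger_gap: 0.0006
gripper_force: 0.0
[[-0.983  0.182  0.001]
 [ 0.182  0.983  0.   ]
 [-0.001  0.001 -1.   ]]
```

```bash
python3 -m crank '{"hand":[0,0,0,0,0,0,0,0,0,0,0],"linear":[[-0.0025,-0.0518,0],[-0.0025,-0.0518,0],[-0.0025,-0.0518,0],[-0.0025,-0.0518,0],[-0.0025,-0.0518,0],[-0.0025,-0.0518,0],[-0.0025,-0.0518,0],[-0.0025,-0.0518,0.02],[0,0,0.04],[0,0,0.04],[0,0,0]],"dr":[[0,0,0],[0,0,0],[0,0,0],[0,0,0],[0,0,0],[0,0,0],[0,0,0],[0,0,0],[0,0,0],[0,0,0],[0,0,0]]}'
python3 - <<'E'
from h import *
s=status.observe(); im=eyes.get_image('wrist'); cv2.imwrite('pics/w2.png',im[:,:,::-1])
im=eyes.get_image('scene'); cv2.imwrite('pics/s2.png',cv2.resize(im[80:320,60:460,::-1],None,fx=2,fy=2))
print(s['ee_pos'],s['eef_rot'])
E
```

```text
time: 3.1
ee_pos: [0.4136, -0.2594, 0.1167]
eef_rot: [-0.286, -3.123, -0.004]
force: [-0.5, 0.0, 0.5]
finger_gap: 0.0006
gripper_force: 0.0
[ 0.41361227 -0.25936642  0.11666881] [-0.28645642 -3.12264744 -0.00418937]
```

View pics/w2.png

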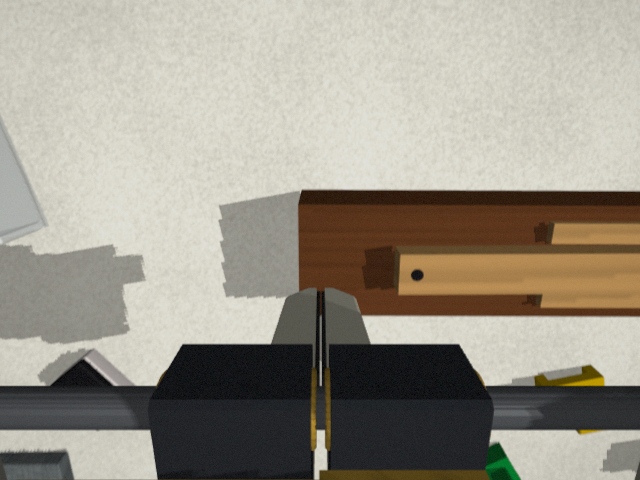

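The wrist view shows the bar's rear end with the black dot at (417,274) and the rear face at col 398. The shut fingertips are at (322,290), behind and slightly left of it.

```bash
python3 - <<'E'
from h import *
s=status.observe(); C=cam('wrist',s); R=Rn.from_rotvec(s['eef_rot']).as_matrix()
for n,p,z in(('dot',(417,274),.066),('rearL',(399,252),.066),('rearR',(400,296),.066),('jigL',(299,205),.05),('far',(639,251),.066),('far2',(639,297),.066)):
    X=ray(C,p,z)[0]; print(n,X.round(4),'tool',((X-s['ee_pos'])@R).round(4))
E
```

```text
dot [ 0.431  -0.2079  0.066 ] tool [-0.0051  0.0546  0.0535]
rearL [ 0.4161 -0.2163  0.066 ] tool [0.0081 0.0437 0.0535]
rearR [ 0.4428 -0.2191  0.066 ] tool [-0.0187  0.0458  0.0535]
jigL [ 0.3831 -0.2673  0.05  ] tool [ 0.0312 -0.0125  0.0695]
far [ 0.4397 -0.0847  0.066 ] tool [0.0087 0.1774 0.0534]
far2 [ 0.4685 -0.0835  0.066 ] tool [-0.0193  0.1838  0.0534]
```

```bash
python3 -m crank '{"hand":[0,0,0,0,0,0,0,0],"linear":[[-0.005,0,0.02],[0,0,0.02],[0,0,0.0205],[0,0.008,0],[0,0.008,0],[0,0.007,0],[0,0.004,0],[0,0,0]],"dr":[[0,0,0],[0,0,0],[0,0,0],[0,0,0],[0,0,0],[0,0,0],[0,0,0],[0,0,0]]}'
cat > look.py <<'E'
# bar pose along the channel from the red disc, from the top & scene views (disc top z given)
import sys
from h import *
E0=np.array([.470,.0312]); d=np.array([.183,.983])
def disc():
    for n in('top','scene'):
        im=eyes.get_image(n); C=cam(n)
        b=blobs(im,*RED,100)
        if not b: print(n,'no disc'); continue
        m=cv2.fitEllipse(b[0])[0]
        out=[]
        for z in (.076,.05):
            X=ray(C,m,z)[0,:2]-E0; out.append((round(X@d*1e3,1)))
        print(n,'px',np.round(m,1),'disc ahead of edge if level/at z50:',out)
        if len(sys.argv)>1 and n=='scene': cv2.imwrite(sys.argv[1],cv2.resize(im[100:260,80:480,::-1],None,fx=2,fy=2))
disc()
s=status.observe(); print('t',s['time'],s['ee_pos'].round(4),s['force'].round(1))
E
python3 look.py
```

```text
time: 4.2
ee_pos: [0.4256, -0.2344, 0.0585]
eef_rot: [0.285, 3.128, -0.0]
force: [-0.3, -0.1, 0.1]
finger_gap: 0.0004
gripper_force: 0.0
top px [308.1 321.5] disc ahead of edge if level/at z50: [np.float64(37.3), np.float64(38.2)]
scene px [331.5 166.3] disc ahead of edge if level/at z50: [np.float64(38.7), np.float64(35.9)]
t 4.3 [ 0.4253 -0.235   0.0583] [ 0.2 -0.7 -0.1]
```

```bash
python3 -m crank '{"hand":[0,0,0,0,0,0,0],"linear":[[0,0.005,0.001],[0,0.006,0.001],[0,0.006,0],[0,0.006,0],[0,0.006,0],[0,0.004,0],[0,0,0]],"dr":[[0,0,0],[0,0,0],[0,0,0],[0,0,0],[0,0,0],[0,0,0],[0,0,0]]}'
python3 look.py
```

```text
time: 5.18
ee_pos: [0.4323, -0.2032, 0.0569]
eef_rot: [0.287, 3.126, -0.003]
force: [0.4, -0.9, 5.6]
finger_gap: 0.0005
gripper_force: 2.4
top px [284.8 318.7] disc ahead of edge if level/at z50: [np.float64(65.3), np.float64(67.3)]
scene px [351.2 167.8] disc ahead of edge if level/at z50: [np.float64(66.8), np.float64(65.1)]
t 5.275 [ 0.4324 -0.2032  0.0569] [ 1.3 -0.8  5.2]
```

```bash
python3 look.py pics/s3.png
```

```text
top px [284.9 318.7] disc ahead of edge if level/at z50: [np.float64(65.3), np.float64(67.3)]
scene px [351.4 167.7] disc ahead of edge if level/at z50: [np.float64(67.0), np.float64(65.3)]
t 5.375 [ 0.4323 -0.2032  0.0569] [-0.1 -1.4  4.9]
```

View pics/s3.png

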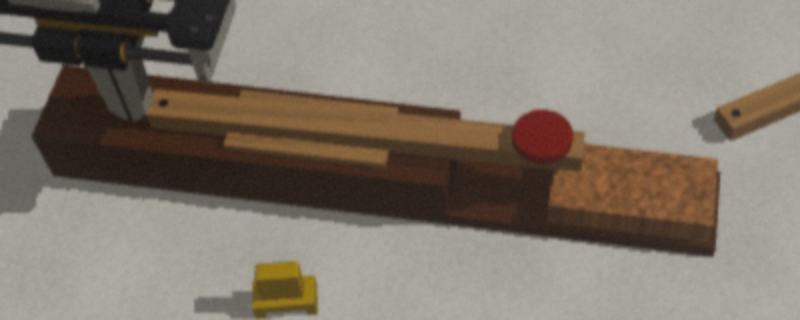

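```bash
cat > tri.py <<'E'
from h import *
E0=np.array([.470,.0312]); d=np.array([.183,.983])
def tri(pt,ps):
    A=np.zeros((3,3));b=np.zeros(3)
    for n,p in(('top',pt),('scene',ps)):
        C=cam(n); v=ray(C,p,0)[0]-C[2]; v/=np.linalg.norm(v); P=np.eye(3)-np.outer(v,v); A+=P; b+=P@C[2]
    return np.linalg.solve(A,b)
if __name__=='__main__':
    p=[cv2.fitEllipse(blobs(eyes.get_image(n),*RED,100)[0])[0] for n in('top','scene')]
    X=tri(*p); s=status.observe(); print('disc ahead %.1f lat %.1f z %.1f mm'%(1e3*((X[:2]-E0)@d),1e3*((X[:2]-E0)@[.983,-.183]),X[2]*1e3),'scene px',np.round(p[1],1),'t',s['time'].__round__(2),s['ee_pos'].round(4),s['force'].round(1))
E
python3 tri.py
python3 -m crank '{"hand":[0,0,0,0,0,0],"linear":[[0,0,-0.002],[0,0.005,0],[0,0.005,0],[0,-0.004,0],[0,0,0],[0,0,0]],"dr":[[0,0,0],[0,0,0],[0,0,0],[0,0,0],[0,0,0],[0,0,0]]}'
python3 tri.py
```

```text
disc ahead 66.3 lat -3.0 z 69.1 mm scene px [351.5 167.7] t 5.47 [ 0.4324 -0.2032  0.0569] [-0.  -2.2  5.5]
time: 6.22
ee_pos: [0.4321, -0.1962, 0.058]
eef_rot: [-0.287, -3.128, -0.001]
force: [-1.0, 0.8, 1.6]
finger_gap: 0.0003
gripper_force: 0.0
disc ahead 76.6 lat -3.1 z 68.7 mm scene px [358.5 168.7] t 6.33 [ 0.4322 -0.1963  0.058 ] [1.1 0.6 0.3]
```

```bash
python3 -m crank '{"hand":[0,0,0,0,0],"linear":[[0,0.004,0],[0,0.004,0],[0,-0.005,0],[0,0,0],[0,0,0]],"dr":[[0,0,0],[0,0,0],[0,0,0],[0,0,0],[0,0,0]]}' | head -2; python3 tri.py
python3 -m crank '{"hand":[0,0,0,0,0],"linear":[[0,0.004,0],[0,0.004,0],[0,-0.005,0],[0,0,0],[0,0,0]],"dr":[[0,0,0],[0,0,0],[0,0,0],[0,0,0],[0,0,0]]}' | head -2; python3 tri.py
```

```text
time: 6.95
ee_pos: [0.4328, -0.1936, 0.0582]
disc ahead 80.8 lat -3.2 z 68.8 mm scene px [361.5 168.9] t 7.05 [ 0.4329 -0.1934  0.0581] [-0.6  0.2  0.3]
time: 7.68
ee_pos: [0.4334, -0.1906, 0.0581]
disc ahead 84.1 lat -3.2 z 68.9 mm scene px [363.8 169.1] t 7.78 [ 0.4334 -0.1905  0.0582] [-0.2  0.5 -0.2]
```

```bash
python3 -m crank '{"hand":[0,0,0,0,0],"linear":[[0,0.004,0],[0,0.004,0],[0,-0.005,0],[0,0,0],[0,0,0]],"dr":[[0,0,0],[0,0,0],[0,0,0],[0,0,0],[0,0,0]]}' | head -2; python3 tri.py
```

```text
time: 8.4
ee_pos: [0.4339, -0.1877, 0.0581]
disc ahead 87.0 lat -3.3 z 69.3 mm scene px [365.9 169. ] t 8.5 [ 0.434  -0.1876  0.0582] [-0.  -0.6 -0.2]
```

```bash
python3 -m crank '{"hand":[0,0,0,0,0],"linear":[[0,0.004,0],[0,0.004,0],[0,-0.005,0],[0,0,0],[0,0,0]],"dr":[[0,0,0],[0,0,0],[0,0,0],[0,0,0],[0,0,0]]}' | head -2; python3 tri.py
```

```text
time: 9.12
ee_pos: [0.4344, -0.1847, 0.0581]
disc ahead 92.3 lat -3.5 z 57.7 mm scene px [369.  174.3] t 9.22 [ 0.4345 -0.1846  0.0581] [ 0.2 -0.2 -0.2]
```

The bar has tipped: the disc dropped about 11 mm, which matches a slope of about 7°. I'll back off and go to the saddle.

```bash
python3 -m crank '{"hand":[0,0,0,0,0.6,0.6,0.6,0.6,0.6,0.6,0.6],"linear":[[0,-0.01,0],[0,-0.01,0],[0,0,-0.05],[0,0,-0.05],[-0.03,0.0393,0],[-0.03,0.0393,0],[-0.03,0.0393,0],[-0.03,0.0393,0],[-0.03,0.0393,0],[-0.03,0.0393,0.04],[0,0,0]],"dr":[[0,0,0],[0,0,0],[0,0,0],[0,0,0],[0,0,0],[0,0,0],[0,0,0],[0,0,0],[0,0,0],[0,0,0],[0,0,0]]}'
cat > sad.py <<'E'
from h import *
s=status.observe(); im=eyes.get_image('wrist'); cv2.imwrite('pics/w4.png',im[:,:,::-1]); C=cam('wrist',s); R=Rn.from_rotvec(s['eef_rot']).as_matrix()
for c in blobs(im,*YEL,200):
    r=cv2.minAreaRect(c); m=np.array(r[0]); print(np.round(m),np.round(r[1]),round(r[2],1),cv2.contourArea(c))
    bx=cv2.boxPoints(r); print('  tool',((ray(C,m,.03)[0]-s['ee_pos'])@R).round(4),'world',ray(C,m,.03)[0].round(4))
E
python3 sad.py
```

```text
time: 10.6
ee_pos: [0.6491, -0.0013, 0.1135]
eef_rot: [-0.277, -3.121, -0.003]
force: [0.2, 0.9, 0.4]
finger_gap: 0.0559
gripper_force: 0.0
[150. 146.] [40. 89.] 76.6 3151.5
  tool [ 0.0637 -0.1001  0.0839] world [ 0.5681 -0.0884  0.03  ]
[323. 247.] [35. 74.] 7.3 2331.0
  tool [0.0014 0.0013 0.0835] world [6.472e-01 5.000e-04 3.000e-02]
[168. 409.] [26. 83.] 3.1 1094.5
  tool [-0.1201 -0.1086  0.0823] world [ 0.7475 -0.1291  0.03  ]
[479. 410.] [77. 12.] 87.7 333.0
  tool [-0.1217  0.1134  0.0826] world [0.7882 0.0892 0.03  ]
[504. 475.] [ 8. 55.] 90.0 302.5
  tool [-0.1799  0.1394  0.0821] world [0.8501 0.1045 0.03  ]
[563. 475.] [ 8. 42.] 90.0 221.0
  tool [-0.18    0.1837  0.0822] world [0.858  0.1481 0.03  ]
```

View pics/w4.png

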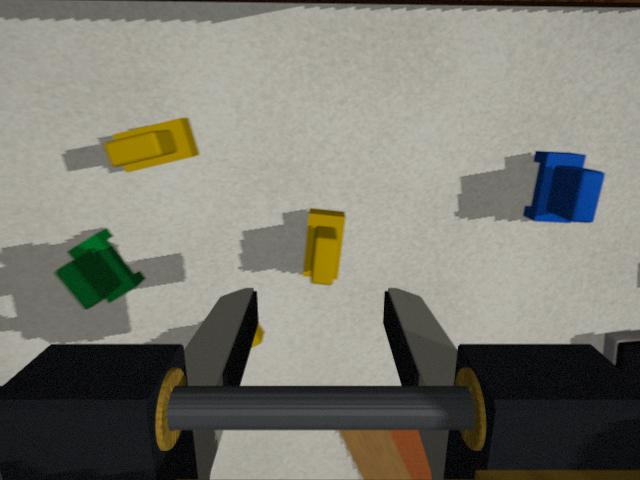

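The target saddle is centred at (324,247). Its fin top is centred near (324,255) and leans about 4.5° to the tool axes. The gripper straddles it.

```bash
python3 - <<'E'
from h import *
s=status.observe(); im=cv2.imread('pics/w4.png')[:,:,::-1]; C=cam('wrist',s); R=Rn.from_rotvec(s['eef_rot']).as_matrix()
f=lambda p,z:((ray(C,p,z)[0]-s['ee_pos'])@R).round(4)
P=[(317,226),(337,228),(333,284),(312,282)]
for p in P: print(f(p,.046))
print('fin',np.mean([f(p,.046) for p in P],0)); print('roof back',f((309,209),.016),f((345,211),.016), 'left',f((304,272),.016))
print(R.round(3))
E
```

```text
[ 0.0186 -0.0021  0.0699]
[0.0173 0.0096 0.0699]
[-0.0182  0.0076  0.0697]
[-0.0169 -0.0052  0.0698]
fin [0.0002   0.002475 0.069825]
roof back [ 0.0219 -0.0075  0.1   ] [0.0205 0.016  0.0999] left [-0.0222 -0.0113  0.0997]
[[-0.984  0.179 -0.005]
 [ 0.179  0.984  0.   ]
 [ 0.005 -0.001 -1.   ]]
```

```bash
python3 -m crank '{"hand":[0.6,0.6,0.6,0.6,0.6,0,0,0,0,0],"linear":[[0,0.0025,0],[0,0,0.035],[0,0,0.035],[0,0,0.0225],[0,0,0],[0,0,0],[0,0,0],[0,0,0],[0,0,0],[0,0,0]],"dr":[[0,0,0.08],[0,0,0],[0,0,0],[0,0,0],[0,0,0],[0,0,0],[0,0,0],[0,0,0],[0,0,0],[0,0,0]]}' 15
```

```text
time: 11.9
ee_pos: [0.6507, -0.0031, 0.0265]
eef_rot: [0.411, 3.114, 0.0]
force: [-0.6, 0.5, 1.4]
finger_gap: 0.0136
gripper_force: 15.0
```

```bash
python3 -m crank '{"hand":[0.3,0.3,0.3,0.3,0,0,0,0],"linear":[[0,0,0],[0,0,0],[0,0,0.006],[0,0,0],[0,0,0],[0,0,0],[0,0,0],[0,0,0]],"dr":[[0,0,0],[0,0,0],[0,0,0],[0,0,0],[0,0,0],[0,0,0],[0,0,0],[0,0,0]]}' 15; python3 sad.py | head -4
```

```text
time: 12.9
ee_pos: [0.6506, -0.0032, 0.0204]
eef_rot: [0.411, 3.114, -0.0]
force: [0.7, 0.6, -0.4]
finger_gap: 0.0136
gripper_force: 15.0
[ 61. 178.] [ 62. 140.] 71.6 7544.0
  tool [ 0.059  -0.0979 -0.0096] world [ 0.5682 -0.0824  0.03  ]
[320. 309.] [122.  54.] 90.0 4899.0
  tool [ 0.0046 -0.0005 -0.0096] world [ 0.646  -0.0025  0.03  ]
```

```bash
python3 -m crank '{"hand":[0,0,0,0,0,0,0,0,0,0,0],"linear":[[0,0,-0.03],[0,0,-0.05],[0,0,-0.05],[0.0368,0.001,0],[0.0368,0.001,0],[0.0368,0.001,0],[0.0368,0.001,0],[0.0368,0.001,0],[0,0,0],[0,0,0],[0,0,0]],"dr":[[0,0,0],[0,0,-0.04],[0,0,-0.04],[0,0,0],[0,0,0],[0,0,0],[0,0,0],[0,0,0],[0.13,0,0],[0,0,0],[0,0,0]]}' 15
python3 - <<'E'
from h import *
s=status.observe(); im=eyes.get_image('wrist'); cv2.imwrite('pics/w5.png',im[:,:,::-1]); print(Rn.from_rotvec(s['eef_rot']).as_matrix().round(3),s['ee_pos'])
E
python3 tri.py
```

```text
time: 14.32
ee_pos: [0.4709, 0.0346, 0.1504]
eef_rot: [-0.286, -3.11, 0.201]
force: [-0.8, 0.1, -0.1]
finger_gap: 0.0136
gripper_force: 15.0
[[-0.983  0.181 -0.023]
 [ 0.182  0.975 -0.127]
 [-0.    -0.129 -0.992]] [0.47085326 0.0345633  0.15042432]Traceback (most recent call last):
  File "tri.py", line 9, in <module>
    p=[cv2.fitEllipse(blobs(eyes.get_image(n),*RED,100)[0])[0] for n in('top','scene')]
                      ~~~~~~~~~~~~~~~~~~~~~~~~~~~~~~~~~^^^
IndexError: list index out of range
```

View pics/w5.png

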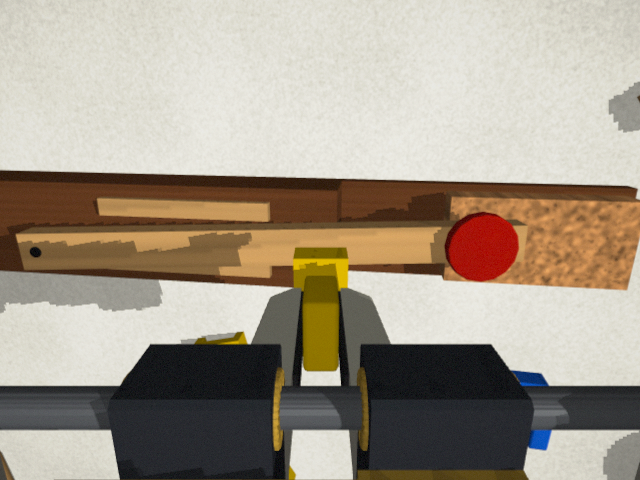

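The wrist view shows the tipped bar under the held saddle: dot (36,252), disc (482,247), jig front-edge corner about (340,189) running to (341,222), cork near edge at col ~448.

```bash
python3 - <<'E'
from h import *
np.set_printoptions(precision=1,suppress=True)
s=status.observe(); im=cv2.imread('pics/w5.png')[:,:,::-1].copy(); C=cam('wrist',s)
E0=np.array([.470,.0312]); d=np.array([.183,.983])/np.hypot(.183,.983); n=np.array([d[1],-d[0]])
f=lambda p,z:(lambda X:1e3*np.array([X@d,X@n]))(ray(C,p,z)[0,:2]-E0)
m=cv2.fitEllipse(blobs(im,*RED,300)[0])[0]
t=np.tan(np.radians(7.4))
D=f(m,.0645); Q=f((36,252),.066+.189*t); print('disc',m,D,'dot',Q,'dist',np.linalg.norm(D-Q),'(278*cos)')
print('lateral at edge',Q[1]+(D[1]-Q[1])*(0-Q[0])/(D[0]-Q[0]),'bar yaw deg',np.degrees(np.arctan2(D[1]-Q[1],D[0]-Q[0])))
print('edge pts',f((340,189),.05),f((341,222),.05),'corkcorner',f((449,197),.034),f((444,279),.034),f((632,289),.034),f((636,200),.034))
print('jig near side',f((20,181),.05),f((300,188),.05))
tc=1e3*(s['ee_pos'][:2]-E0); print('tcp',tc@d,tc@n)
h=cv2.cvtColor(im,cv2.COLOR_RGB2GRAY).astype(int)
print([ (c,h[200:218,c].mean().round()) for c in range(330,352)])
R=Rn.from_rotvec(s['eef_rot']).as_matrix()
# roof back edge in tool frame: roof top lies 20.4-16=4.4 mm below TCP (tool z=+.0044); undersides not visible
K,Rc,o=C
for p in((294,249),(348,249)):
    v=R.T@(Rc@np.array([(p[0]-K[2])/K[0],(p[1]-K[3])/K[1],1])); o2=R.T@(o-s['ee_pos'])
    for z in(.0044,.0204): print('roof',z,1e3*(o2+v*(z-o2[2])/v[2]))
E
```

```text
disc (481.497314453125, 246.37451171875) [89.8 -4.3] dot [-187.1    2.4] dist 276.9357835150659 (278*cos)
lateral at edge -2.1169550270031103 bar yaw deg -1.3728381612402154
edge pts [  2.1 -34.8] [  3.1 -12.9] corkcorner [ 73.4 -28.2] [75.2 30.4] [197.7  31.2] [187.8 -29.1]
jig near side [-225.8  -35.5] [-24.  -34.9]
tcp 2.4619704932893773 0.2762259598015106
[(330, np.float64(64.0)), (331, np.float64(65.0)), (332, np.float64(64.0)), (333, np.float64(63.0)), (334, np.float64(64.0)), (335, np.float64(64.0)), (336, np.float64(62.0)), (337, np.float64(52.0)), (338, np.float64(50.0)), (339, np.float64(51.0)), (340, np.float64(52.0)), (341, np.float64(59.0)), (342, np.float64(67.0)), (343, np.float64(66.0)), (344, np.float64(66.0)), (345, np.float64(67.0)), (346, np.float64(65.0)), (347, np.float64(65.0)), (348, np.float64(65.0)), (349, np.float64(66.0)), (350, np.float64(66.0)), (351, np.float64(67.0))]
roof 0.0044 [ 26.2 -11.6   4.4]
roof 0.0204 [ 20.9 -12.6  20.4]
roof 0.0044 [26.2 11.7  4.4]
roof 0.0204 [20.9 12.8 20.4]
```

```bash
python3 -m crank '{"hand":[0,0,0,0,0,0],"linear":[[0.003,0.0006,0],[0,0.0025,0.019],[0,0.0025,0.019],[0,0.0025,0.019],[0,0,0],[0,0,0]],"dr":[[0,0,-0.024],[0,0,0],[0,0,0],[0,0,0],[0,0,0],[0,0,0]]}' 15
python3 - <<'E'
from h import *
s=status.observe(); im=eyes.get_image('wrist'); cv2.imwrite('pics/w6.png',cv2.resize(im[160:400,140:540,::-1],None,fx=2,fy=2,interpolation=cv2.INTER_CUBIC)); cv2.imwrite('pics/w6f.png',im[:,:,::-1])
E
```

```text
time: 15.18
ee_pos: [0.4679, 0.0359, 0.0933]
eef_rot: [-0.249, -3.112, 0.202]
force: [0.7, -0.2, -1.0]
finger_gap: 0.0142
gripper_force: 15.0
```

View pics/w6.png

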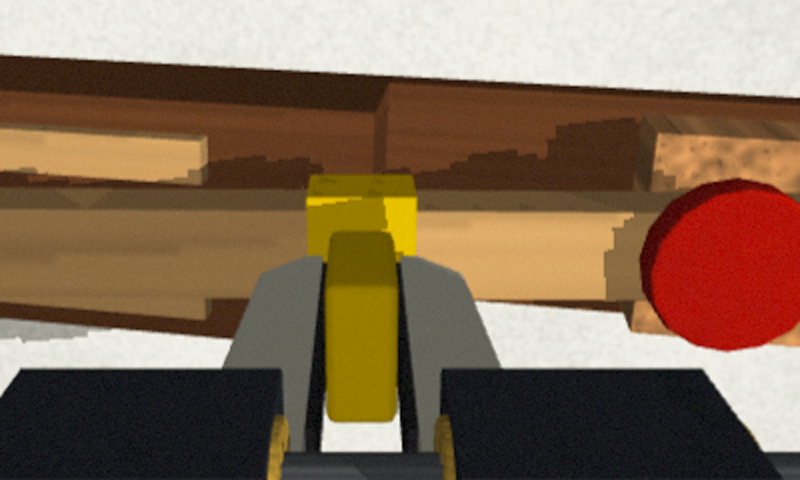

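The close view (crop = 2×, offset 140,160) shows the saddle's near-leg bottom edge at row 176, cols 308–415. The bar's near top edge is at row 210, its far top edge at about 300, and the jig edge at col ~375.

```bash
python3 - <<'E'
from h import *
np.set_printoptions(precision=1,suppress=True)
s=status.observe(); C=cam('wrist',s); R=Rn.from_rotvec(s['eef_rot']).as_matrix(); print(R.round(3))
E0=np.array([.470,.0312]); d=np.array([.183,.983])/np.hypot(.183,.983); n=np.array([d[1],-d[0]])
f=lambda p,z:(lambda X:1e3*np.array([X@d,X@n]))(ray(C,np.array(p)/2+[140-.25,160-.25],z)[0,:2]-E0)
t=np.tan(np.radians(7.4))
def onbar(p,z0): # plane sloping with the bar
    z=z0
    for _ in range(8): a=f(p,z); z=z0-a[0]*1e-3*t
    return a
for p in((40,209),(280,210),(440,210),(600,212)): print('bar near top',p,onbar(p,.0661))
for p in((480,300),(600,300)): print('bar far top',p,onbar(p,.0661))
for p in((40,190),(600,190)): print('bar near bottom',p,onbar(p,.050))
zb=s['ee_pos'][2]-.0202
for p in((308,176),(415,176)): print('saddle leg bottom',onbar(p,zb))
tc=1e3*(s['ee_pos'][:2]-E0); print('tcp',tc@d,tc@n, 'saddle along',tc@d+20.4*R[:2,2]@d)
for p in((385,85),(376,110),(374,170)): print('edge',f(p,.05))
E
```

```text
[[-1.   0.2 -0. ]
 [ 0.2  1.  -0.1]
 [ 0.  -0.1 -1. ]]
bar near top (40, 209) [-78.5 -11.2]
bar near top (280, 210) [-19.5 -12.4]
bar near top (440, 210) [ 19.9 -13.4]
bar near top (600, 212) [ 59.3 -13.8]
bar far top (480, 300) [31.4 11. ]
bar far top (600, 300) [62.  10.3]
bar near bottom (40, 190) [-86.4 -10.4]
bar near bottom (600, 190) [ 61.6 -14.1]
saddle leg bottom [-11.3 -23.8]
saddle leg bottom [ 13.7 -24.5]
tcp 4.477563124800452 -2.7539404878897233 saddle along 1.8457131655116874
edge [  3.8 -41.3]
edge [  1.7 -34.6]
edge [  1.7 -18.3]
```

```bash
python3 -m crank '{"hand":[0,0,0,0,0,0],"linear":[[-0.0013,0,0],[0,0.0005,0.004],[0,0.0005,0.004],[0,0.0005,0.004],[0,0.0002,0.002],[0,0,0]],"dr":[[0,0,0],[0,0,0],[0,0,0],[0,0,0],[0,0,0],[0,0,0]]}' 15
python3 - <<'E'
from h import *
s=status.observe(); im=eyes.get_image('wrist'); cv2.imwrite('pics/w7.png',cv2.resize(im[160:400,140:540,::-1],None,fx=2,fy=2,interpolation=cv2.INTER_CUBIC))
E
```

```text
time: 15.98
ee_pos: [0.4686, 0.036, 0.0784]
eef_rot: [-0.247, -3.111, 0.202]
force: [0.2, -0.3, -0.8]
finger_gap: 0.014
gripper_force: 15.0
```

View pics/w7.png

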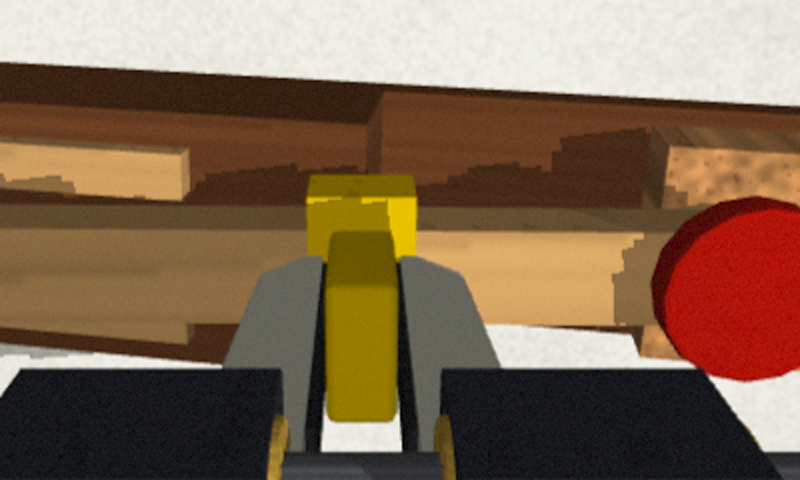

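The saddle is astride the bar: its near leg covers the bar's near side, and the jig edge (col ~368) lies under the saddle's middle (col ~361). Now I'll ease it down to contact.

```bash
python3 - <<'E'
from h import *
s=status.observe(); C=cam('wrist',s); R=Rn.from_rotvec(s['eef_rot']).as_matrix()
E0=np.array([.470,.0312]); d=np.array([.183,.983])/np.hypot(.183,.983)
f=lambda p,z:1e3*((ray(C,np.array(p)/2+[139.75,159.75],z)[0,:2]-E0)@d)
print('edge',f((370,122),.05),f((367,172),.05),'saddle leg',f((308,176),.0597),f((415,176),.0565),'tcp-based',1e3*(s['ee_pos'][:2]-E0)@d+20.4*R[:2,2]@d)
E
python3 -m crank '{"hand":[0,0,0],"linear":[[0,0,0.001],[0,0,0.001],[0,0,0]],"dr":[[0,0,0],[0,0,0],[0,0,0]]}' 15
```

```text
edge 1.875569870966471 1.5089078293975322 saddle leg -11.383435894105977 13.673385620058882 tcp-based 1.843626458600239
time: 16.4
ee_pos: [0.4689, 0.0359, 0.0777]
eef_rot: [-0.248, -3.112, 0.202]
force: [-2.2, 0.8, 8.4]
finger_gap: 0.0139
gripper_force: 15.0
```

```bash
python3 -m crank '{"hand":[0,0.3,0.3,0.3,0.3,0.3,0.3,0.3,0.3],"linear":[[0,0,-0.0008],[0,0,0],[0,0,0],[0,0,0],[0,0,-0.01],[0,0,-0.03],[0,0,-0.06],[0,0,-0.05],[0,0,0]],"dr":[[0,0,0],[0,0,0],[0,0,0],[0,0,0],[0,0,0],[0,0,0],[0,0,0],[0,0,0],[0,0,0]]}' 15
python3 -m crank '{"hand":[0.3,0.3,0.3,0.3,0.3,0.3,0.3],"linear":[[0,-0.05,0],[0,-0.05,0],[0,-0.05,0],[0,-0.05,0],[0,-0.05,0],[0,0,0],[0,0,0]],"dr":[[-0.13,0,0],[0,0,0],[0,0,0],[0,0,0],[0,0,0],[0,0,0],[0,0,0]]}' 15
python3 tri.py; python3 - <<'E'
from h import *
a=eyes.get_image('scene')[100:260,150:450,::-1]; b=eyes.get_image('top')[250:410,180:480,::-1]
cv2.imwrite('pics/end.png',np.vstack([cv2.resize(np.clip(v*1.4,0,255).astype(np.uint8),(560,299),interpolation=cv2.INTER_CUBIC) for v in(a,b)]))
E
```

```text
time: 17.52
ee_pos: [0.4749, 0.056, 0.2304]
eef_rot: [-0.247, -3.122, 0.197]
force: [-0.0, 0.1, -0.1]
finger_gap: 0.0277
gripper_force: 0.0
time: 18.4
ee_pos: [0.4323, -0.1904, 0.232]
eef_rot: [-0.249, -3.127, -0.003]
force: [-0.1, 0.3, -0.3]
finger_gap: 0.028
gripper_force: 0.0
disc ahead 92.1 lat -3.5 z 57.9 mm scene px [368.8 174.2] t 18.5 [ 0.433  -0.1896  0.2323] [-0.1  0.6  0.1]
```

View pics/end.png

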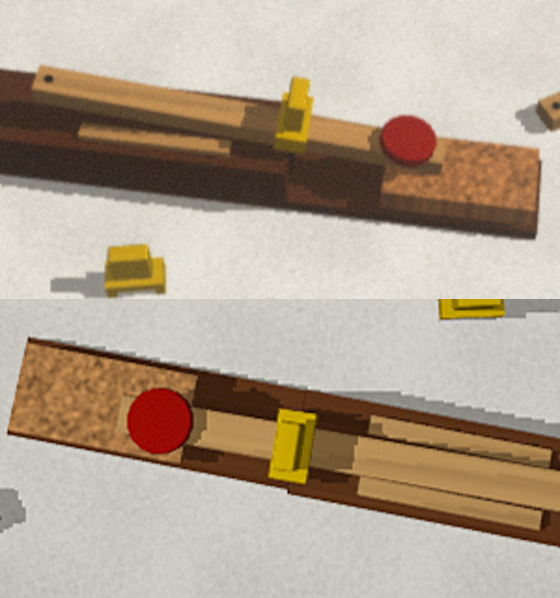

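The bar is still tipped with its red end on the cork (disc unchanged at z 58). The saddle sits astride it over the jig edge (top crop: saddle ~(292,445), edge line ~(295,445)), and the robot is clear.

```bash
python3 -c "
from station import arm; print(arm.hand_in())"
```

```text
the job is handed in; nothing more can be done
None
```

The job is handed in at about 18.5 s: the bar is tipped with its red end on the cork, the yellow saddle sits astride it over the jig's edge to within about 2 mm, and the robot is clear of everything.

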